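# Slide the used paint pot through the empties-bin flap

## Task

The squat, used paint pot on the feed board belongs in the plywood empties bin: without gripping it or lifting it off the board, push it gently with the fingertips, standing, along the board and in through the hanging flap until it drops into the bin. Then draw the fingers back so that the flap swings shut, and do not disturb the little bottle and the eraser that stand on the same board.

Things in the scene. Friction and masses are not known exactly. Their poses are not given: they have to be found in the camera images.
- bin: Fixed plywood empties bin with a flat feed board before it. Origin on the table straight below the middle of the flap; x square to the flap, from the board into the bin; y along the flap; z up. Board: top 70 mm above the table, 310 mm wide (y -155 to 155), from x = -270 mm to its inner edge, the lip, at x = 0, right under the flap. The bin's sides are 164 mm apart and end 132 mm above the table.
- sill (a point): Point at the board's lip, on its top, in the middle of the doorway under the flap (bin x = 0, y = 0); axes as the bin's. The doorway is 130 mm wide between two posts 8 mm thick in x, 62 mm tall above the board.
- well (a point): Middle of the bin's floor, 6 mm above the table; axes as the bin's. The well beyond the lip spans bin x 0 to 163 mm, y -79 to 79 mm, under a flat clear cover (bin x 47 to 167 mm, top 135 mm above the table, nothing on the bin is higher). When the middle of the pot is past the lip, the pot tips and drops down into the well.
- flap (a joint): Angle (rad) of the flap: plain aluminium sheet 124 mm wide, 3 mm thick, 30 g, hanging from the hinge rod, lower edge 6 mm above the board. 0 = shut, hanging straight down; grows to 1.5 as its lower edge swings inwards (bin +x). Opens inwards only, falls shut by its own weight, yields to a push of under 2 N: the pot pushes it open as it is slid in.
- flap_hinge (a point): Middle of the flap's hinge rod (6 mm thick, along bin y, across the doorway), 128 mm above the table, 58 mm above the board; axes as the bin's.
- pot: Squat round grey plastic paint pot with a slightly narrower white lid, 56 mm in diameter (lid 51 mm), 30 mm tall, 60 to 130 g, standing loose on the board. Origin at the middle of its underside, z up. It begins about 185 mm before the flap, in the left, middle or right of three places about 105 mm apart; the bottle and the eraser stand in the other two.
- bottle: Little amber bottle with a black cap, 36 mm in diameter, 62 mm tall, standing loose on the feed board; to be left where it is. Origin at the middle of its underside.
- eraser: Dark rubber eraser block, 34 x 34 x 26 mm tall, lying loose on the feed board; to be left where it is. Origin at the middle of its underside.
Things that resemble listed ones, but are neither listed nor needed, are in the scene too. Of the things like the eraser, leave any that is blue or purple; of the rest the smaller one is meant.

How it is judged:
On the way, in this order (a step that is already met when the one before it is completed fails the run):
1. the pot, standing on the board, has been slid up to the flap and has pushed it open (value of joint flap above 0.35 rad and x of pot in the frame of bin between -0.03 and 0.03 m and z of pot in the frame of bin above 0.06 m).
2. the pot has dropped into the bin (x of pot in the frame of bin between -0.01 and 0.163 m and y of pot in the frame of bin between -0.079 and 0.079 m and z of pot in the frame of bin between -0.002 and 0.066 m), for 0.1 s.
At the end, for the whole second after the job is handed in: The pot lies at rest (under 30 mm/s), in any attitude, inside the bin's well below the level of the board; the flap hangs shut (within 0.1 rad); bottle and eraser stand within 20 mm of where they were (all of step 2 and linear speed of pot below 0.03 m/s and value of joint flap below 0.1 rad and not (distance of bottle from where it was at the start of the episode above 0.02 m or angle between bottle's own z axis and vertical above 0.3 rad) and not (distance of eraser from where it was at the start of the episode above 0.02 m or angle between eraser's own z axis and vertical above 0.3 rad)); the robot touches nothing.
It fails at once if the pot is gripped or pressed hard by the fingers (contact force between the fingers and pot above 15 N).
It fails at once if the pot is lifted more than 20 mm off the board (z of pot in the frame of bin above 0.09 m).
It fails at once if the pot is tipped over on the board before the flap (x of pot in the frame of bin below -0.03 m and angle between pot's own z axis and vertical above 0.6 rad).
It fails at once if the pot falls off the board (x of pot in the frame of bin below -0.02 m and z of pot in the frame of bin below 0.05 m).
It fails at once if the bottle or the eraser is knocked over or moved more than 20 mm ((distance of bottle from where it was at the start of the episode above 0.02 m or angle between bottle's own z axis and vertical above 0.3 rad) or (distance of eraser from where it was at the start of the episode above 0.02 m or angle between eraser's own z axis and vertical above 0.3 rad)).
It also fails if it takes over 48 s, if anything falls off the work surface, if the arm or the gripper's body presses on something with over 40 N, if the wrist force passes 120 N, or if a joint passes its speed limit or range.

## Robot

A 7-joint arm with a two-finger parallel gripper is mounted at the origin on the work surface. World frame = base frame: x ahead of the robot, y to its left, z up, the work surface at z = 0. Lengths are in m, angles in rad, forces in N, time in s.
With the tool pointing down it reaches from about 0.4 to 0.875 m from the base axis. Payload 6.5 kg.
Tool frame: the origin (TCP) lies on the centre line of the jaws, within the pads' length; the fingertips stand 19 mm ahead of it and the grasp point (between the pads) is the TCP; z points along the fingers, y is the line along which they close (so a half turn about z gives the same grasp; the last joint's range is limited). The gripper opens to 88 mm and grips with 3 to 60 N. Pads are 18 mm wide; open, the fingers measure 123 mm over their backs; the gripper's body (75 mm by 187 mm) begins 45 mm behind the grasp point.
Start: joints at [-1.226, 0.536, -0.004, 1.538, 0.003, 1.067, -0.071], TCP at [0.26, 0.596, 0.258] pointing down, gripper open.
Joint ranges: [-2.7, 2.7], [-0.37, 2.16], [-1.27, 1.26], [0.24, 2.4], [-1.31, 4.45], [0.19, 1.91], [-2.76, 2.76]. Speed limits (rad/s): [2.39, 2.39, 3.14, 3.14, 3.14, 3.14, 3.14].

## Interface

Orientations are given as a 3x3 rotation matrix whose columns are the frame's x, y, z axes.
In Python, from rig import bot gives the robot as it stands.
- The arm moves only by the shell command python3 -m inch 'ROWS' [OPENING] [FORCE]. ROWS is JSON, one flat list of numbers, 4 for each row, row after row: the shift along the tool's x, y, z in m, then the turn about the tool's z in rad. In form: [x, y, z, yaw, x, y, z, yaw, ...]. A call has 1 to 5 rows; each row shifts and turns the commanded pose from where the row before left it, along the tool's axes as they then stand; what a row does not reach is not made up. A row lasts 1/12 s, in which the tool goes at most 41.7 mm and 7.16 degrees, less where a joint would pass 70% of its speed; a pose out of reach is approached as far as the arm can. A call with a gripper value outside its range is refused whole. OPENING is the closure in counts, from 0 (fully open) to 255 (shut), set as the call begins (- or left out, the last holds). The fingers move at their own pace and stop on an object; FORCE is the grip in N (left out, the last holds). Time passes only in rows, so rows that do not move let the fingers close. It gives the time, the measured TCP pose, the force, the opening and the grip force at its end, in the units of the state.
- bot.get_state(): the state, without advancing time (a new reading comes with each control period).
- bot.camera(name): name is "side" or "top"; returns (picture, depth): 420x560x3 uint8, red, green, blue; 420x560 float32, m along the optical axis (not along the pixel's ray), 0 where there is no reading.
- bot.camera_info(name): a dict with "vfov" (degrees; the focal length in pixels is half the picture's height over the tangent of half this angle, whatever the lens; pixels are square), "cx", "cy" (the principal point, pixels), "R" (3x3) and "t" (3): a world point X has camera coordinates R X + t. Camera axes: x right, y down, z forward; pixel columns grow to the right and rows downward; lengths in m; the calibration is good to about 2 mm. A picture is of the moment at which its call begins. camera_info takes no time and is no camera call.
- bot.job_done(): hands the job in; it is judged then, once.
Trained networks look in the newest picture that a camera, given by its name, has taken for a name from the list of things; names that differ only in an ending like _2 or _b are one class to them, and where a whole thing is asked for, a point or a joint stands for the part that bears it (a point fixed in the world has none). Each returns a list of dicts, best first, with "confidence" (0 to 1); they miss things now and then, are a little off and sometimes report something else, mostly with a low value. They report only what shows in the picture. A call takes as long as a camera call. They do not tell look-alikes from the thing itself.
- bot.look_for(camera, query): "position" ([x, y, z] in m, in the coordinates of the camera as it stood for that picture, good to about 4 mm: the middle of the surface that is visible of it).
The state is a dict: "time_s": time; "joints": joint angles; "qvel": joint speeds; "effort": joint torques, N m; "position": TCP position; "tcp_rot": TCP orientation; "wrist_force": force on the tool from outside, world axes, zero at the start; "moment": the same for the moment, N m; "opening": opening from 0.0 (shut) to 1.0 (fully open); "gripper_force": force on a finger pad.
Only numpy, scipy, OpenCV 4.12 (cv2) and the standard library are available. Lean on these libraries where they do the work, as an engineer would, in place of code of your own. Each camera call takes 0.05 s, during which the arm holds its last target. There are 200 camera calls.

## Working session

There is one attempt and no reset: what is moved stays moved. The work goes in short steps, Python scripts to look and compute and a shell command to move; the robot and the scene stay as the last step left them, time stands still between calls to the robot, and variables do not carry over. Pictures are saved under pics/ and viewed, at most 10 in all, crops included, and the job is handed in when it is done.

```bash
mkdir -p pics; cat > h.py <<'E'
from rig import bot
import numpy as np, cv2
def world(cam,p):
    i=bot.camera_info(cam); return np.array(i["R"]).T@(np.array(p)-np.array(i["t"]))
def cloud(cam,d):
    i=bot.camera_info(cam); f=d.shape[0]/2/np.tan(np.radians(i["vfov"]/2))
    v,u=np.mgrid[:d.shape[0],:d.shape[1]]
    P=np.stack([(u-i["cx"])/f*d,(v-i["cy"])/f*d,d],-1)
    return (P-np.array(i["t"]))@np.array(i["R"])
def pix(cam,X):
    i=bot.camera_info(cam); f=210/np.tan(np.radians(i["vfov"]/2))
    c=np.array(i["R"])@X+np.array(i["t"]); return (c[:2]/c[2]*f+[i["cx"],i["cy"]]).round()
E
cat > a.py <<'E'
from h import *
np.set_printoptions(precision=4,suppress=True)
ims=[]
for c in ("top","side"):
    im,d=bot.camera(c); np.savez(c+".npz",im=im,d=d)
    cv2.imwrite(f"pics/{c}0.png",im[:,:,::-1])
    for q in ("pot","bottle","eraser","flap","bin"):
        for r in bot.look_for(c,q)[:4]:
            w=world(c,r["position"]); print(c,q,round(r["confidence"],2),w,pix(c,w))
s=bot.get_state(); print(s["time_s"],s["position"],s["tcp_rot"],s["wrist_force"])
E
python3 a.py
```

```text
top pot 0.95 [0.5053 0.2141 0.1005] [141. 259.]
top bottle 0.62 [0.5094 0.1014 0.1075] [216. 258.]
top eraser 0.66 [ 0.5477 -0.1238  0.0365] [353. 244.]
top eraser 0.62 [ 0.4382 -0.113   0.026 ] [345. 309.]
top eraser 0.62 [ 0.3491 -0.0596  0.0356] [314. 364.]
top eraser 0.58 [ 0.5015 -0.0052  0.0972] [286. 266.]
top flap 0.73 [0.6902 0.1021 0.1118] [222. 143.]
top bin 0.59 [0.6124 0.1027 0.0705] [221. 197.]
side pot 0.83 [0.5079 0.1975 0.0951] [208. 147.]
side bottle 0.7 [0.5121 0.0893 0.1061] [219. 181.]
side bottle 0.51 [ 0.504  -0.0126  0.092 ] [226. 234.]
side eraser 0.85 [ 0.5036 -0.0126  0.0928] [226. 234.]
side eraser 0.74 [ 0.5523 -0.132   0.0336] [279. 317.]
side eraser 0.68 [ 0.3509 -0.0743  0.0421] [129. 311.]
side eraser 0.6 [ 0.4376 -0.124   0.0299] [197. 333.]
side flap 0.78 [0.691  0.0941 0.1106] [323. 159.]
side bin 0.68 [0.6318 0.0373 0.0658] [299. 207.]
0.6 [0.2596 0.5959 0.2577] [[-0.9168  0.3993  0.    ]
 [ 0.3993  0.9168  0.    ]
 [-0.      0.     -1.    ]] [ 0.6511  0.0465 -0.1878]
```

View pics/top0.png

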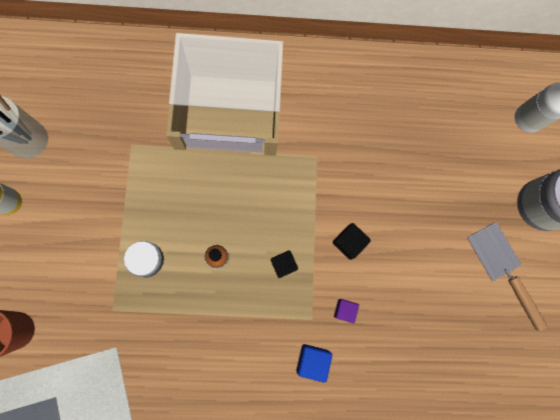

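View pics/side0.png

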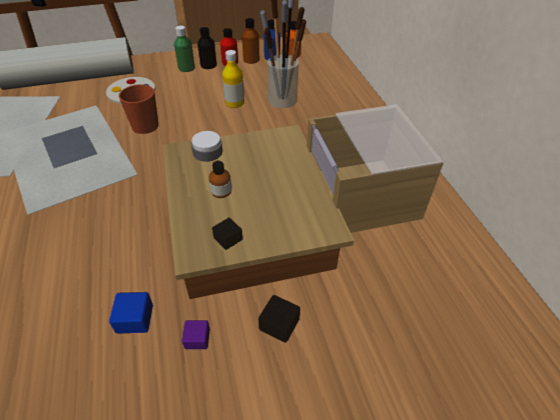

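The top view shows the pot at px (143,259) on the left, the bottle in the middle (216,256) and the black eraser on the right (285,264). The flap is at about (222,143). Next I'll get exact poses from the depth images.

```bash
cat > b.py <<'E'
from h import *
np.set_printoptions(precision=4,suppress=True)
for c in ("top","side"):
    z=np.load(c+".npz"); P=cloud(c,z["d"]); ok=z["d"]>0
    x,y,h=P[...,0],P[...,1],P[...,2]
    m=ok&(abs(h-.07)<.006)&(x>.35)&(x<.72)&(y>-.1)&(y<.3)
    m=cv2.morphologyEx(m.astype(np.uint8),cv2.MORPH_OPEN,np.ones((5,5)))>0
    r=cv2.minAreaRect(P[m][:,:2].astype(np.float32)*1000); print(c,"board",r,np.median(h[m])); print(cv2.boxPoints(r))
    m=ok&(h>.12)&(h<.14)&(x>.62)&(x<.95)&(y>-.05)&(y<.25)
    r=cv2.minAreaRect(P[m][:,:2].astype(np.float32)*1000); print(c,"bintop",r); print(cv2.boxPoints(r))
    for n,(a,b) in dict(pot=(.505,.207),bottle=(.511,.096),eraser=(.502,-.008)).items():
        m=ok&(np.hypot(x-a,y-b)<.045)&(h>.078)
        Q=P[m]; t=Q[:,2]>np.percentile(Q[:,2],95)-.006
        print(c,n,m.sum(),"top",np.percentile(Q[:,2],97),(Q[t][:,:2].min(0)+Q[t][:,:2].max(0))/2,np.ptp(Q[t][:,:2],0),"all",(Q[:,:2].min(0)+Q[:,:2].max(0))/2,np.ptp(Q[:,:2],0))
E
python3 b.py
```

```text
top board ((558.911376953125, 103.44596862792969), (310.3986511230469, 270.3256530761719), 89.05066680908203) 0.06945940709491176
[[421.1957 -49.4926]
 [691.4843 -53.9715]
 [696.6271 256.3846]
 [426.3384 260.8634]]
top bintop ((775.5314331054688, 99.76040649414062), (170.26937866210938, 174.59722900390625), 89.07946014404297)
[[686.8763  16.0392]
 [861.451   13.2342]
 [864.1865 183.4816]
 [689.6118 186.2866]]
top pot 1103 top 0.10137836552324053 [0.507  0.2157] [0.0489 0.0506] all [0.5065 0.2145] [0.0549 0.053 ]
top bottle 477 top 0.13253503865819827 [0.5133 0.1029] [0.0163 0.0179] all [0.5132 0.1029] [0.0356 0.0364]
top eraser 486 top 0.09764858162682521 [ 0.5063 -0.0024] [0.0424 0.041 ] all [ 0.5063 -0.0018] [0.0424 0.0421]
side board ((569.9614868164062, 102.75370025634766), (313.3832092285156, 293.7620849609375), 89.15508270263672) 0.07018440472972046
[[420.7859 -51.755 ]
 [714.5159 -56.0868]
 [719.1371 257.2624]
 [425.407  261.5942]]
side bintop ((774.82177734375, 98.51435852050781), (173.2799835205078, 173.47659301757812), 89.54100799560547)
[[687.3922  12.572 ]
 [860.8633  11.1823]
 [862.2513 184.4567]
 [688.7803 185.8464]]
side pot 695 top 0.101513288299568 [0.5066 0.2151] [0.0503 0.0518] all [0.5065 0.2133] [0.0554 0.0553]
side bottle 624 top 0.13275893528963387 [0.5136 0.1023] [0.0179 0.018 ] all [0.5133 0.0987] [0.0367 0.0321]
side eraser 589 top 0.09743084984362511 [ 0.506  -0.0034] [0.042  0.0415] all [ 0.5057 -0.0035] [0.0426 0.0416]
```

```bash
python3 -m inch '[0,0,0,0.112, -0.03,-0.018,0,0, -0.03,-0.018,0,0, -0.03,-0.018,0,0, -0.03,-0.018,0,0]' 168 5; python3 -m inch '[-0.03,-0.018,0,0, -0.03,-0.018,0,0, -0.03,-0.018,0,0, -0.03,-0.018,0,0, -0.03,-0.018,0,0]'
```

```text
time_s: 1.02
position: [0.3281, 0.4723, 0.2578]
tcp_rot: [[-0.867, 0.499, 0.0], [0.499, 0.867, 0.0], [-0.0, 0.0, -1.0]]
wrist_force: [0.8, 0.1, -0.0]
opening: 0.646
gripper_force: 0.0
time_s: 1.43
position: [0.4133, 0.3192, 0.258]
tcp_rot: [[-0.867, 0.499, 0.0], [0.499, 0.867, 0.0], [-0.0, 0.001, -1.0]]
wrist_force: [0.1, 0.6, 0.0]
opening: 0.342
gripper_force: 0.0
```

```bash
python3 -m inch '[-0.026,-0.015,0,0, -0.025,-0.015,0.0,0, -0.025,-0.015,0,0, 0,0,0.02,0, 0,0,0.03,0]'; python3 -m inch '[0,0,0.03,0, 0,0,0.03,0, 0,0,0.02,0, 0,0,0,0, 0,0,0,0]'
python3 - <<'E'
from h import *
s=bot.get_state();print(s["position"],s["wrist_force"])
im,d=bot.camera("side");cv2.imwrite("pics/side1.png",cv2.resize(im[80:280,100:380,::-1],None,fx=2,fy=2))
E
```

```text
time_s: 1.85
position: [0.4592, 0.2428, 0.2099]
tcp_rot: [[-0.864, 0.503, 0.006], [0.503, 0.864, 0.003], [-0.004, 0.006, -1.0]]
wrist_force: [-0.3, 1.1, -0.5]
opening: 0.342
gripper_force: 0.0
time_s: 2.27
position: [0.4557, 0.2436, 0.1275]
tcp_rot: [[-0.866, 0.499, -0.001], [0.499, 0.866, -0.001], [0.001, -0.002, -1.0]]
wrist_force: [0.7, 0.4, 0.4]
opening: 0.339
gripper_force: 0.0
[0.45568616 0.24358548 0.12747833] [0.66098387 0.40809899 0.44076991]
```

View pics/side1.png

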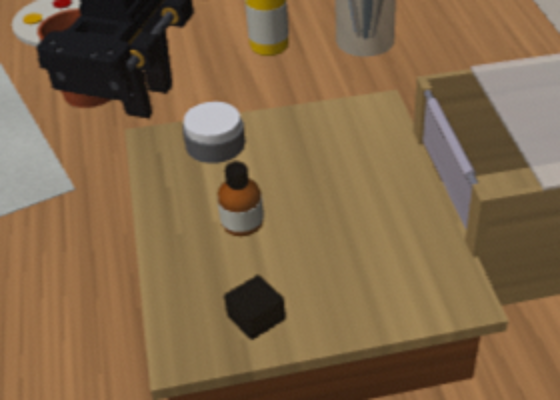

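The fingers are behind the pot, at about (145,105) in the crop. Before going down I'll check the red cup's clearance.

```bash
python3 - <<'E'
from h import *
for c in("top","side"):
    z=np.load(c+".npz");P=cloud(c,z["d"])
    m=(z["d"]>0)&(P[...,0]>.3)&(P[...,0]<.62)&(P[...,1]>.25)&(P[...,1]<.5)&(P[...,2]>.04)&(P[...,2]<.3)
    if m.any(): Q=P[m];print(c,m.sum(),Q.min(0),Q.max(0))
E
```

```text
top 1541 [0.35642528 0.25000164 0.04008283] [0.6199308  0.46507728 0.08692239]
side 1910 [0.3500512  0.25001349 0.04002458] [0.61999415 0.48643507 0.13182114]
```

```bash
python3 -m inch '[0,0,0.015,0, 0,0,0.0145,0, 0,0,0,0, -0.007,0,0,0, -0.007,0,0,0]'; python3 -m inch '[-0.004,0,0,0, -0.003,0,0,0, -0.003,0,0,0, -0.003,0,0,0, -0.003,0,0,0]';  python3 -m inch '[-0.004,0,0,0, -0.004,0,0,0, -0.005,0,0,0, -0.005,0,0,0, -0.005,0,0,0]'
```

```text
time_s: 2.73
position: [0.4694, 0.2373, 0.0998]
tcp_rot: [[-0.867, 0.499, 0.002], [0.499, 0.867, 0.001], [-0.001, 0.002, -1.0]]
wrist_force: [-0.3, 0.2, -0.4]
opening: 0.343
gripper_force: 0.0
time_s: 3.15
position: [0.482, 0.2291, 0.0984]
tcp_rot: [[-0.867, 0.499, -0.0], [0.499, 0.867, 0.0], [0.001, 0.0, -1.0]]
wrist_force: [-1.0, 1.1, 1.6]
opening: 0.341
gripper_force: 0.9
time_s: 3.57
position: [0.5024, 0.2171, 0.0982]
tcp_rot: [[-0.866, 0.499, -0.0], [0.499, 0.866, -0.0], [0.0, -0.0, -1.0]]
wrist_force: [-1.4, 0.9, 2.7]
opening: 0.339
gripper_force: 1.1
```

```bash
python3 - <<'E'
from h import *
im,d=bot.camera("side");cv2.imwrite("pics/side2.png",cv2.resize(im[80:280,100:380,::-1],None,fx=2,fy=2))
E
```

```text
(no output)
```

View pics/side2.png

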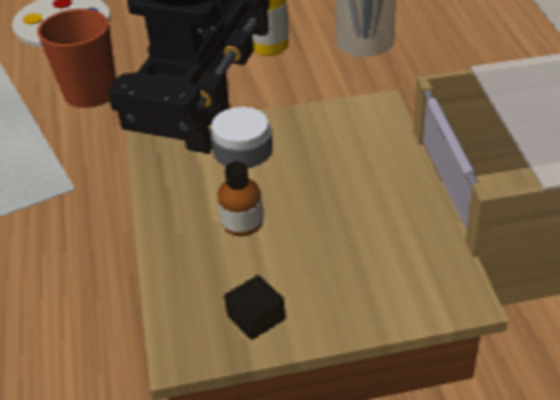

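The pot is sitting between the fingertips and sliding upright, at about (240,135) in the crop, with the bottle and eraser untouched. I'll keep pushing.

```bash
python3 -m inch '[-0.006,0,-0.001,0, -0.007,0,0,0, -0.008,0,0,0, -0.008,0,0,0, -0.008,0,0,0]'; python3 -m inch '[-0.008,0,0,0, -0.008,0,0,0, -0.008,0,0,0, -0.008,0,0,0, -0.008,0,0,0]';  python3 -m inch '[-0.008,0,0,0, -0.008,0,0,0, -0.008,0,0,0, -0.007,0,0,0, -0.006,0,0,0]'
python3 - <<'E'
from h import *
im,d=bot.camera("side");cv2.imwrite("pics/side3.png",cv2.resize(im[80:280,100:380,::-1],None,fx=2,fy=2))
for q in bot.look_for("side","pot")[:2]: print(q["confidence"],world("side",q["position"]))
E
```

```text
time_s: 4.03
position: [0.5349, 0.1982, 0.0992]
tcp_rot: [[-0.866, 0.5, 0.0], [0.5, 0.866, -0.0], [-0.0, -0.0, -1.0]]
wrist_force: [0.3, 0.0, -0.1]
opening: 0.341
gripper_force: 0.4
time_s: 4.45
position: [0.5693, 0.1785, 0.0992]
tcp_rot: [[-0.866, 0.499, -0.0], [0.499, 0.866, -0.0], [0.0, -0.0, -1.0]]
wrist_force: [-0.4, -0.2, -0.0]
opening: 0.34
gripper_force: 0.4
time_s: 4.87
position: [0.6015, 0.1599, 0.0992]
tcp_rot: [[-0.866, 0.5, 0.0], [0.5, 0.866, -0.0], [-0.0, 0.0, -1.0]]
wrist_force: [-0.7, -0.0, -0.3]
opening: 0.338
gripper_force: 0.4
0.85 [0.6245938  0.12745138 0.097612  ]
0.49 [0.63412763 0.03490683 0.06801283]
```

View pics/side3.png

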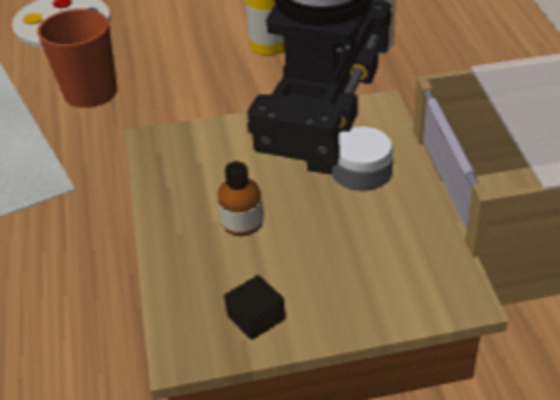

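The pot is at about (362,158) in the crop, upright, centred between the fingers and heading for the flap.

```bash
python3 -m inch '[-0.006,0,0,0, -0.006,0,0,0, -0.006,0,0,0, -0.006,0,0,0, -0.006,0,0,0]'; python3 -m inch '[-0.005,0,0,0, -0.005,0,0,0, -0.005,0,0,0, -0.005,0,0,0, -0.005,0,0,0]';  python3 -m inch '[-0.004,0,0,0, -0.004,0,0,0, -0.004,0,0,0, -0.004,0,0,0, 0,0,0,0]'
python3 - <<'E'
from h import *
im,d=bot.camera("side");cv2.imwrite("pics/side4.png",cv2.resize(im[80:280,200:480,::-1],None,fx=2,fy=2))
for q in bot.look_for("side","pot")[:2]: print(q["confidence"],world("side",q["position"]))
E
```

```text
time_s: 5.38
position: [0.6272, 0.1451, 0.0992]
tcp_rot: [[-0.866, 0.499, 0.0], [0.499, 0.866, -0.0], [-0.0, -0.0, -1.0]]
wrist_force: [-1.1, 0.3, -0.2]
opening: 0.341
gripper_force: 0.3
time_s: 5.8
position: [0.6487, 0.1328, 0.0992]
tcp_rot: [[-0.866, 0.499, -0.0], [0.499, 0.866, 0.0], [0.0, -0.0, -1.0]]
wrist_force: [-0.9, 1.6, 0.4]
opening: 0.339
gripper_force: 0.4
time_s: 6.22
position: [0.6631, 0.1244, 0.0994]
tcp_rot: [[-0.866, 0.5, 0.001], [0.5, 0.866, -0.0], [-0.001, 0.0, -1.0]]
wrist_force: [0.1, 0.8, -0.1]
opening: 0.339
gripper_force: 0.1
0.68 [0.68513849 0.08982433 0.09272881]
```

View pics/side4.png

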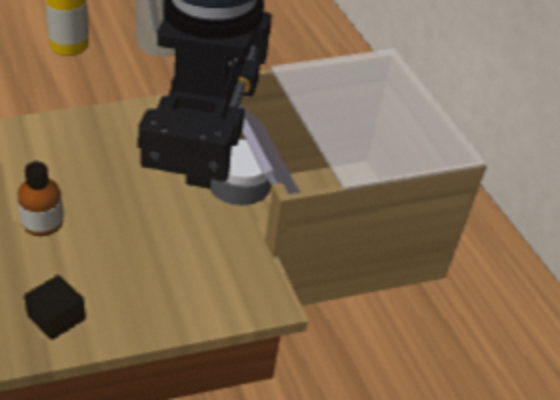

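The pot is in the doorway at about (243,175) in the crop and has opened the flap. If I keep this slant, the leading finger would hit the hinge rod, so I'll back off, turn square to the flap and finish straight.

```bash
python3 -m inch '[0.01,0,0,0, 0.01,0,0,0, 0,0,0,-0.101, 0,0,0,-0.101, 0,0,0,-0.101]'; python3 -m inch '[0,0,0,-0.101, 0,0,0,-0.101, 0,-0.012,0,0, 0,-0.013,0,0, 0,0,0,0]'
python3 - <<'E'
from h import *
im,d=bot.camera("side");cv2.imwrite("pics/side5.png",cv2.resize(im[80:280,200:480,::-1],None,fx=2,fy=2))
for q in bot.look_for("side","pot")[:2]: print(q["confidence"],world("side",q["position"]))
E
```

```text
time_s: 6.73
position: [0.6436, 0.1364, 0.0993]
tcp_rot: [[-0.977, 0.211, -0.001], [0.211, 0.977, 0.0], [0.001, 0.0, -1.0]]
wrist_force: [-0.3, -0.5, 0.2]
opening: 0.337
gripper_force: 0.0
time_s: 7.15
position: [0.6442, 0.1051, 0.0992]
tcp_rot: [[-1.0, 0.024, -0.0], [0.024, 1.0, -0.003], [0.0, -0.003, -1.0]]
wrist_force: [1.3, -2.1, 0.3]
opening: 0.34
gripper_force: 0.0
0.65 [0.68881528 0.08278876 0.07623906]
```

View pics/side5.png

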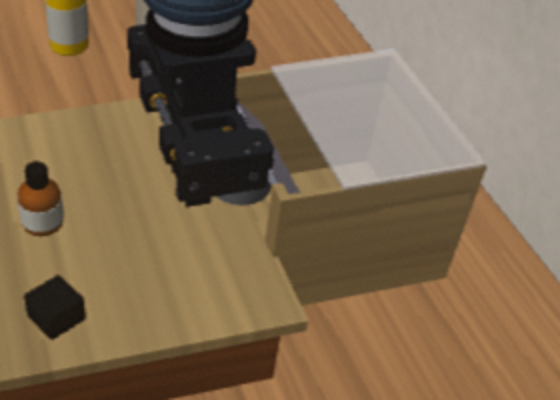

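The fingers are square to the flap now, with the pot still in the doorway at about (245,188) in the crop, ahead of them. Last push.

```bash
python3 -m inch '[-0.006,0,0,0, -0.004,0,0,0, -0.004,0,0,0, -0.004,0,0,0, -0.004,0,0,0]'; python3 -m inch '[-0.004,0,0,0, -0.004,0,0,0, -0.004,0,0,0, 0,0,0,0, 0,0,0,0]'
python3 - <<'E'
from h import *
im,d=bot.camera("side");cv2.imwrite("pics/side6.png",cv2.resize(im[80:280,200:480,::-1],None,fx=2,fy=2))
for q in bot.look_for("side","pot")[:2]: print(q["confidence"],world("side",q["position"]))
bot.camera("top")
for q in bot.look_for("top","pot")[:2]: print(q["confidence"],world("top",q["position"]))
E
```

```text
time_s: 7.67
position: [0.6665, 0.1099, 0.0991]
tcp_rot: [[-1.0, 0.018, -0.001], [0.018, 1.0, -0.0], [0.001, -0.0, -1.0]]
wrist_force: [-1.8, -0.3, 1.5]
opening: 0.344
gripper_force: 1.1
time_s: 8.08
position: [0.6789, 0.1093, 0.0992]
tcp_rot: [[-1.0, 0.018, 0.001], [0.018, 1.0, 0.0], [-0.001, 0.0, -1.0]]
wrist_force: [0.2, -0.6, -1.0]
opening: 0.34
gripper_force: 0.0
0.74 [0.61023275 0.02532528 0.06722599]
```

View pics/side6.png

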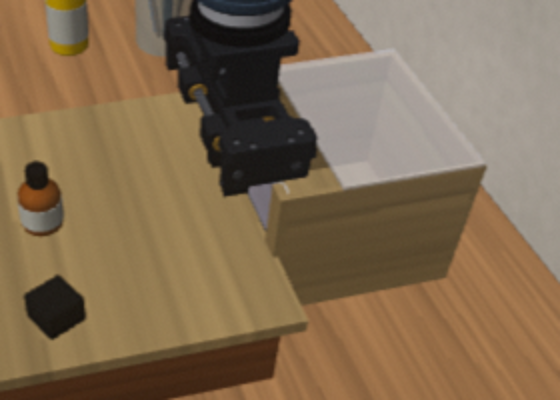

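The flap looks shut at about (260,205) in the crop and no pot shows, so it seems to have dropped in. I'll back off and check.

```bash
python3 -m inch '[0.01,0,0,0, 0.015,0,0,0, 0.02,0,0,0, 0.02,0,-0.02,0, 0.0,0,-0.04,0]'; python3 -m inch '[0.02,0,-0.04,0, 0.04,0,-0.04,0, 0.04,0,0,0, 0.03,0,0,0, 0,0,0,0]';  python3 -m inch '[0,0,0,0, 0,0,0,0, 0,0,0,0, 0,0,0,0, 0,0,0,0]'
python3 - <<'E'
from h import *
ims=[]
for c,s in (("top",np.s_[20:320,100:340]),("side",np.s_[80:280,160:440])):
    im,d=bot.camera(c); ims.append(cv2.resize(im[s][...,::-1],(400,500) if c=="top" else (400,500)))
    for n in("pot","flap"):
        for q in bot.look_for(c,n)[:2]: print(c,n,q["confidence"],world(c,q["position"]))
cv2.imwrite("pics/end.png",np.hstack(ims))
E
```

```text
time_s: 8.7
position: [0.606, 0.1101, 0.1548]
tcp_rot: [[-1.0, 0.016, -0.013], [0.016, 1.0, -0.003], [0.013, -0.003, -1.0]]
wrist_force: [1.3, -0.1, -0.5]
opening: 0.339
gripper_force: 0.0
time_s: 9.12
position: [0.4895, 0.1126, 0.226]
tcp_rot: [[-1.0, 0.016, -0.004], [0.016, 1.0, -0.001], [0.004, -0.001, -1.0]]
wrist_force: [-0.8, 0.2, -0.2]
opening: 0.341
gripper_force: 0.0
time_s: 9.53
position: [0.4961, 0.1126, 0.2257]
tcp_rot: [[-1.0, 0.018, 0.0], [0.018, 1.0, -0.0], [-0.0, -0.0, -1.0]]
wrist_force: [0.4, 0.4, 0.2]
opening: 0.339
gripper_force: 0.0
top flap 0.91 [0.68933259 0.09184219 0.10828829]
side flap 0.81 [0.69336884 0.09338337 0.10896564]
```

View pics/end.png

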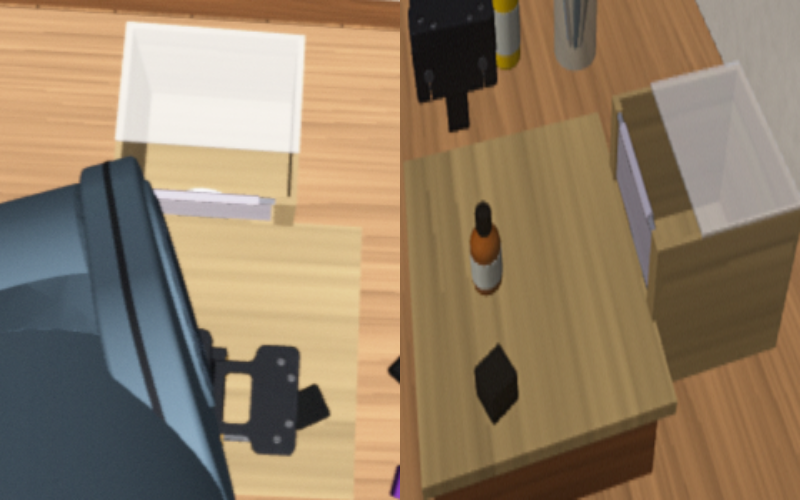

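The flap hangs shut, with the bottle and eraser in place. A white sliver at about (200,190) shows the pot just behind the flap; I'll check its height and the flap's angle from depth.

```bash
python3 - <<'E'
from h import *
np.set_printoptions(precision=3,suppress=True)
im,d=bot.camera("top");P=cloud("top",d)
for r in range(126,152,2):
    print(r,[(tuple((P[r,c]*1000).round().astype(int)),int(im[r,c].mean())) for c in (210,223,235)])
E
```

```text
126 [((np.int64(760), np.int64(135), np.int64(5)), 186), ((np.int64(762), np.int64(112), np.int64(4)), 184), ((np.int64(763), np.int64(89), np.int64(5)), 186)]
128 [((np.int64(756), np.int64(135), np.int64(6)), 185), ((np.int64(758), np.int64(111), np.int64(5)), 182), ((np.int64(758), np.int64(89), np.int64(6)), 184)]
130 [((np.int64(752), np.int64(135), np.int64(6)), 190), ((np.int64(754), np.int64(111), np.int64(4)), 186), ((np.int64(755), np.int64(89), np.int64(4)), 185)]
132 [((np.int64(749), np.int64(135), np.int64(5)), 195), ((np.int64(750), np.int64(111), np.int64(6)), 204), ((np.int64(751), np.int64(89), np.int64(4)), 187)]
134 [((np.int64(745), np.int64(134), np.int64(6)), 178), ((np.int64(726), np.int64(106), np.int64(59)), 245), ((np.int64(747), np.int64(89), np.int64(6)), 194)]
136 [((np.int64(694), np.int64(119), np.int64(132)), 226), ((np.int64(696), np.int64(99), np.int64(130)), 221), ((np.int64(696), np.int64(81), np.int64(133)), 186)]
138 [((np.int64(691), np.int64(119), np.int64(132)), 228), ((np.int64(692), np.int64(99), np.int64(132)), 227), ((np.int64(693), np.in
[... 316 characters left out ...]
t64(691), np.int64(81), np.int64(118)), 183)]
144 [((np.int64(692), np.int64(122), np.int64(100)), 183), ((np.int64(692), np.int64(101), np.int64(105)), 181), ((np.int64(691), np.int64(82), np.int64(109)), 180)]
146 [((np.int64(692), np.int64(123), np.int64(92)), 181), ((np.int64(693), np.int64(102), np.int64(93)), 181), ((np.int64(692), np.int64(82), np.int64(98)), 180)]
148 [((np.int64(693), np.int64(124), np.int64(79)), 180), ((np.int64(693), np.int64(103), np.int64(82)), 183), ((np.int64(692), np.int64(83), np.int64(87)), 181)]
150 [((np.int64(693), np.int64(125), np.int64(70)), 177), ((np.int64(694), np.int64(104), np.int64(68)), 166), ((np.int64(692), np.int64(83), np.int64(78)), 174)]
```

```bash
python3 -c "
from rig import bot
print(bot.job_done())"
```

```text
the job is handed in; nothing more can be done
None
```

I pushed the pot along the board and through the flap, and it dropped into the bin. It rests on its edge in the well, the flap hangs shut, the bottle and eraser look undisturbed, and the job is handed in, though no verdict came back.

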